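# Load a slide holder under the stage clip

## Task

Load the slide holder into the inspection stage: press the spring clip's thumb bar down with one fingertip and keep it down, so that the clip stays raised, while the other fingertip pushes the holder along its track beneath the clip until it is fully home against the end stop. Then let the clip come down on the holder and take the hand clear. The holder is only pushed flat along its track, never picked up, and the other things on the bench stay where they are.

Things in the scene. Friction and masses are not known exactly. Their poses are not given: they have to be found in the camera images.
- stage: Fixed white inspection stage, 165 x 118 mm, aluminium track on top. Origin on the bench under its middle; x = loading direction, z up, y from the hinge across the track. In its frame (mm): track floor z 40, from x -80 (open end) to the stop, between rails 6 high with inner faces at y 6.5 and 53.5; clip hinge along x at y 0, z 56, rod and end posts up to z 61; body under the thumb bar z 38.
- end_stop (a point): Middle of the foot of the end stop's face, on the track floor: x 70, y 30, z 40 mm in the stage's frame. The stop is a dark steel block across the far end of the track, 14 mm high.
- holder_mid (a point): Centre of the slide holder: flat dark steel plate with a glass slide in its top, 60 mm long (along the track), 44 wide, 10 thick, about 90 g, loose in the track, 1.5 mm to spare each side. Its centre starts at x -5 to 12 mm of the stage's frame, short of the clip's toe. Fully home its front edge meets the end stop, centre at x 40, y 30, z 45 mm there.
- clip (a joint): Angle of the spring clip, a steel rocker on the stage. 0 = at rest, toe down, blocking the track. Pressing the thumb bar down tips the toe up: from about 0.30 rad it clears the holder, at 0.5 (bar down on its stop) by 5 mm. Let down on the holder it reads about 0.30. Sprung: about 2 N starts it, 6 N at mid bar holds it fully down; it springs back when let go.
- thumb_bar (a point): Middle of the top face of the clip's thumb bar, a steel strip 85 mm long (stage x -60 to 25), 38 wide, 3 thick, across the hinge from the track; moves with the clip. At rest it slopes up away from the track (stage z 51 inner edge, 70 outer). Fully down it is level, top at z 43, y -52 to -14: level with the lower part of a holder on the track. A fingertip may slide along it.
- clip_toe (a point): Centre of the underside of the clip's toe, a steel block 22 mm long and 8 wide hanging over the track, moving with the clip. At rest it spans x 46 to 68, y 22 to 30 mm of the stage's frame, its underside 3 mm above the track floor.
- dish: Bystander: closed glass petri dish lying flat, 92 mm across, 18 mm high. Origin at the centre of its underside.
- tweezers: Bystander: steel tweezers lying flat, 120 mm long, 9 mm high. Origin at the centre of its underside.
- stopper: Bystander: black rubber stopper standing, 34 mm across, 30 mm high. Origin at the centre of its underside.
- jar: Bystander: small glass screw-cap jar standing, 40 mm across, 48 mm high. Origin at the centre of its underside.
- beaker: Bystander: clear plastic cup standing, 64 mm across, 75 mm high. Origin at the centre of its underside.
- reagent: Bystander: amber bottle standing, 54 mm across, 105 mm high. Origin at the centre of its underside.
- washbottle: Bystander: white wash bottle with a blue bent spout, 64 mm across, 148 mm high. Origin at the centre of its underside.
There are look-alikes about, which are no part of the job. Of the things that look like the stage, the middle-sized one is meant.

How it is judged:
By the outcome, as a careful person would: the job done as asked, in the order asked, and still so for the second after the job is handed in, with the robot touching nothing.
It also fails if it takes over 29 s, if anything falls off the work surface, if the arm or the gripper's body presses on something with over 40 N, if the wrist force passes 120 N, or if a joint passes its speed limit or range.

## Robot

A 6-joint arm with a two-finger parallel gripper is mounted at the origin on the work surface. World frame = base frame: x ahead of the robot, y to its left, z up, the work surface at z = 0. Lengths are in m, angles in degrees, forces in N, time in s.
With the tool pointing down it reaches from about 0.275 to 0.775 m from the base axis. Payload 14.6 kg.
Tool frame: the origin (TCP) lies at the very end of the fingers, on their centre line; the grasp point (between the pads) lies grip_depth behind it (grip_depth is the distance from the TCP to the grasp point, in m); z points along the fingers, y is the direction in which the jaws open and shut (so a half turn about z gives the same grasp; the last joint's range is limited). The gripper opens to 85 mm and grips with 20 to 120 N. Pads are 22 mm wide; open, the fingers measure 114 mm over their backs; the gripper's body (76 mm by 85 mm) begins 54 mm behind the grasp point. The pads swing forward as they close: fully open they stand 13 mm farther back than shut.
Start: joints at [-76.163, 15.075, -2.767, 72.158, 0, 81.102], TCP at [0.203, -0.484, 0.231] pointing down, gripper open.
Joint ranges: [-151.79, 151.79], [-50.71, 97.33], [-67.44, 78.34], [-121.81, 120.89], [-77.56, 73.72], [-180, 180]. Speed limits (degrees/s): [108.29, 108.29, 147.25, 159.86, 180, 180].

## Interface

Orientations are given as a 3x3 rotation matrix whose columns are the frame's x, y, z axes.
In Python, from rig import * gives the robot as it stands.
- The arm moves only by the shell command python3 -m crank 'ROWS' [FORCE]. ROWS is JSON, a list of rows, each a list of 7 numbers: the shift along the tool's x, y, z as a fraction of full scale, then the turn, a rotation vector about the tool's x, y, z as a fraction of full scale, then the finger opening in mm, from 0 to 85.4. A call has exactly 5 rows; each row is the pose to reach, as a shift and turn from the pose commanded when the call began, along the tool's axes at that moment; what a row does not reach only later rows make up. Full scale, the value 1, is 0.1 m for a shift and pi/2 rad for a turn. A row lasts 1/8 s, in which the tool goes at most 62.5 mm and 10.7 degrees, less where a joint would pass 70% of its speed; a pose out of reach is approached as far as the arm can. A call with a number of a shift or a turn outside -1 to 1 is refused whole. A call with a gripper value outside its range is refused whole. The fingers move at their own pace and stop on an object; FORCE is the grip in N (left out, the last holds). Time passes only in rows, so rows that repeat a pose let the fingers close, or fill a call up. It gives the time, the measured TCP pose, the force and the opening at its end, in the units of the state.
- get_state(): the state, without advancing time (a new reading comes with each control period).
- camera(name): name is "side" or "top" or "wrist"; returns the picture (384x512x3 uint8, blue, green, red); there is no depth.
- calibration(name): a dict with "vertical_fov" (degrees; the focal length in pixels is half the picture's height over the tangent of half this angle, whatever the lens; pixels are square), "cx", "cy" (the principal point, pixels), "extrinsics" (4x4, takes a point from world to camera coordinates); the wrist camera has in their place "mount" (4x4, takes a point from camera to tool coordinates, whose origin is the TCP and whose axes are the flange's). Camera axes: x right, y up, looking along -z (the intrinsics and any distortion apply to the point x, -y, -z); pixel columns grow to the right and rows downward; lengths in m; the calibration is good to about 2 mm. The wrist camera is an equidistant fisheye: a pixel r from the principal point sees the ray r / f radians off the axis. A picture is of the moment at which its call begins: read the wrist's pose just before it. calibration takes no time and is no camera call.
- job_done(): hands the job in, once; it reports no verdict.
The state is a dict: "clock": time; "qpos": joint angles; "qd": joint speeds; "joint_efforts": joint torques, N m; "ee_pos": TCP position; "eef_rot": TCP orientation; "contact_force": force on the tool from outside, world axes, zero at the start; "ft_torque": the same for the moment, N m; "grip_width": opening from 0.0 (shut) to 1.0 (fully open).
Only numpy, scipy, OpenCV 4.12 (cv2) and the standard library are available. Lean on these libraries where they do the work, as an engineer would, in place of code of your own. Each camera call takes 0.05 s, during which the arm holds its last target. There are 200 camera calls.

## Working session

There is one attempt and no reset: what is moved stays moved. The work goes in short steps, Python scripts to look and compute and a shell command to move; the robot and the scene stay as the last step left them, time stands still between calls to the robot, and variables do not carry over. Pictures are saved under pics/ and viewed, about 8 in all and at most 12, crops included, and the job is handed in when it is done.

```bash
ls; mkdir -p pics
python3 - <<'E'
from rig import *
import cv2,numpy as np
s=get_state();print({k:np.round(v,4).tolist() for k,v in s.items()})
for n in ["side","top","wrist"]:
    im=camera(n);cv2.imwrite(f"pics/{n}0.png",im)
    c=calibration(n);print(n,{k:np.round(v,4).tolist() for k,v in c.items()})
E
```

```text
pics
{'clock': 0.0, 'qpos': [-76.1622, 15.0991, -2.8054, 72.158, -0.0002, 81.1018], 'qd': [0.0538, 0.0595, 0.1335, -0.0837, -0.0466, 0.0584], 'joint_efforts': [-0.0016, -63.7607, 38.4568, 0.0138, 0.0001, -0.0], 'ee_pos': [0.2028, -0.4839, 0.2308], 'eef_rot': [[0.9223, 0.3865, -0.0003], [0.3865, -0.9223, 0.0011], [0.0002, -0.0011, -1.0]], 'contact_force': [1.4374, 0.4924, 0.2617], 'ft_torque': [-0.0062, -0.0091, 0.048], 'grip_width': 0.9964}
side {'vertical_fov': 48.4902, 'cx': 252.9319, 'cy': 196.631, 'extrinsics': [[-0.8516, -0.524, -0.0166, 0.4612], [0.3598, -0.6071, 0.7085, -0.2758], [-0.3813, 0.5974, 0.7055, -1.0127], [0.0, 0.0, 0.0, 1.0]]}
top {'vertical_fov': 48.3246, 'cx': 258.8029, 'cy': 191.3057, 'extrinsics': [[0.0271, -0.9996, -0.001, -0.0439], [0.9788, 0.0263, 0.2029, -0.5661], [-0.2028, -0.0065, 0.9792, -1.2672], [0.0, 0.0, 0.0, 1.0]]}
wrist {'vertical_fov': 65.7065, 'cx': 253.8915, 'cy': 189.6728, 'mount': [[-0.0005, 0.9597, 0.2811, 0.0709], [1.0, 0.0006, -0.0003, 0.0001], [-0.0005, 0.2811, -0.9597, -0.1421], [0.0, 0.0, 0.0, 1.0]]}
```

View pics/top0.png

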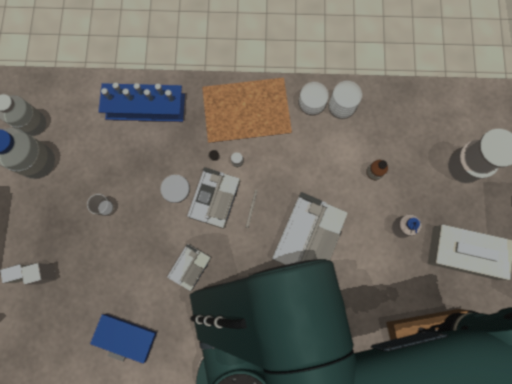

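View pics/side0.png

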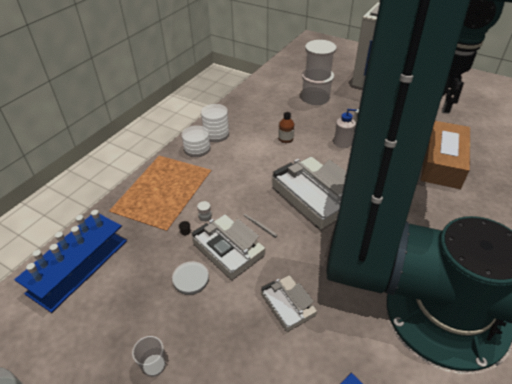

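Top view: three stages, small (190,267), middle (214,197) and large (310,230). The middle one, which holds the dark holder, is the target. The dish (175,188), stopper (214,155), jar (236,158) and tweezers (251,207) are around it. Next I'll zoom in on it.

Run:
```python
import cv2,numpy as np
t=cv2.imread("pics/top0.png")[160:235,180:260];s=cv2.imread("pics/side0.png")[205:285,185:275]
a=cv2.resize(t,None,fx=5,fy=5,interpolation=cv2.INTER_CUBIC);b=cv2.resize(s,(450,400),interpolation=cv2.INTER_CUBIC)
c=np.zeros((400,800,3),np.uint8)
a=a[:375,:400];c[:375,:400]=a;c[:, 400:]=b[:, :400]
cv2.imwrite("pics/z0.png",c)
```

```text
(no output)
```

View pics/z0.png

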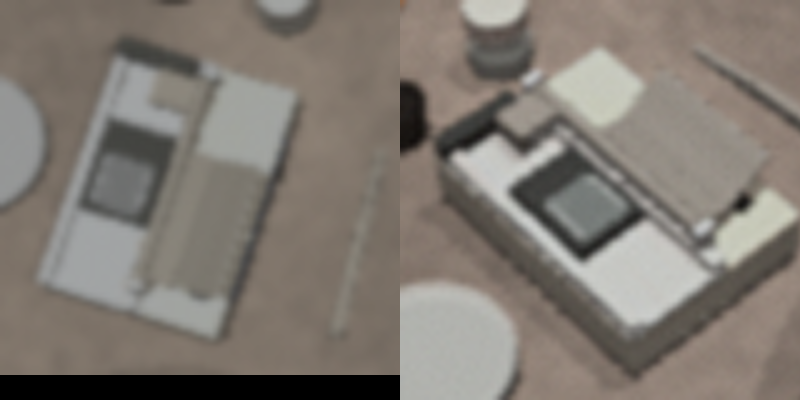

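Zoom (left panel, ×5, offset 180,160): stage corners are near-left (40,280), near-right (220,338) and far-right (298,92). The end stop is at the top (120–200,45–65). The holder back edge runs (80,208)–(155,225), and the track is on the left.

```bash
cat > h.py <<'E'
from rig import *
import cv2,numpy as np
from scipy.spatial.transform import Rotation as R
def ray(n,px,st=None):
    c=calibration(n);f=192/np.tan(np.radians(c["vertical_fov"])/2)
    u=np.array([px[0]-c["cx"],px[1]-c["cy"]])/f
    if n=="wrist":
        r=np.hypot(*u);d=np.array([u[0]*np.sin(r)/r,-u[1]*np.sin(r)/r,-np.cos(r)])
        T=np.eye(4);T[:3,:3]=st["eef_rot"];T[:3,3]=st["ee_pos"];M=T@np.array(c["mount"])
    else:
        d=np.array([u[0],-u[1],-1.]);M=np.linalg.inv(np.array(c["extrinsics"]))
    return M[:3,3],M[:3,:3]@d
def hit(n,px,z,st=None):
    o,d=ray(n,px,st);return o+d*(z-o[2])/d[2]
def fit(obs,sp):  # obs world xy, sp stage xy(mm) -> yaw, origin
    P=np.array(sp)[:,:2]/1000.;Q=np.array(obs)[:,:2];p=P-P.mean(0);q=Q-Q.mean(0)
    a=np.arctan2((p[:,0]*q[:,1]-p[:,1]*q[:,0]).sum(),(p*q).sum())
    r=np.array([[np.cos(a),-np.sin(a)],[np.sin(a),np.cos(a)]]);o=Q.mean(0)-r@P.mean(0)
    return a,o,(Q-(P@r.T+o))*1000
E
python3 - <<'E'
from h import *
g=lambda x,y:(180+x/5-.4,160+y/5-.4)
gs=lambda x,y:(185+(x-400)/5-.4,205+y/5-.4)
for name,px,sp in [("top",[g(40,280),g(220,338),g(298,92)],[(-82.5,59,40),(-82.5,-59,38),(82.5,-59,38)]),
                   ("side",[gs(635,358),gs(800,240)],[(-82.5,59,40),(-82.5,-59,38)])]:
    W=[hit(name,p,s[2]/1000) for p,s in zip(px,sp)]
    a,o,e=fit(W,sp);print(name,np.degrees(a),o,e.round(1).tolist())
    if name=="top":
        r=np.array([[np.cos(a),-np.sin(a)],[np.sin(a),np.cos(a)]])
        for p in [g(80,208),g(155,225),g(108,122),g(175,140)]:
            print("holder",((hit("top",p,.05)[:2]-o)@r*1000).round(1))
        # hover: stage pt (-45,-6) z .15, tool x=stage x
        s=get_state();Rt=np.array(s["eef_rot"]);Rg=np.array([[r[0,0],-r[0,1],0],[r[1,0],-r[1,1],0],[0,0,-1]])
        tg=np.r_[o+r@[-.045,-.006],.15];print("target",tg)
        print("shift/0.1",Rt.T@(tg-s["ee_pos"])/.1,"rot",R.from_matrix(Rt.T@Rg).as_rotvec(degrees=True))
E
```

```text
top -15.60786671452879 [0.55031044 0.1122378 ] [[1.2, -1.0], [0.1, -0.4], [-1.3, 1.4]]
holder [-32.1  47.4]
holder [-28.5  -0.5]
holder [24.9 48.3]
holder [26.3  4.6]
target [0.50535547 0.11856638 0.15      ]
shift/0.1 [ 5.11865849 -4.38861154  0.81341594] rot [-4.31745803e-02  7.33953012e-03  3.83373456e+01]
side -16.850672373109088 [0.54285975 0.12248336] [[-1.1, -3.7], [1.1, 3.7]]
```

```bash
for i in 1 2 3 4; do python3 -m crank '[[0.2,-0.17,0,0,0,0,54],[0.4,-0.34,0,0,0,0,54],[0.6,-0.52,0,0,0,0,54],[0.8,-0.7,0,0,0,0,54],[1,-0.88,0,0,0,0,54]]' | tail -c 400; done; python3 -m crank '[[0.22,-0.2,0,0,0,0.09,54],[0.5,-0.4,0,0,0,0.18,54],[0.8,-0.6,0,0,0,0.27,54],[1,-0.75,0,0,0,0.36,54],[1,-0.87,0,0,0,0.426,54]]'
python3 - <<'E'
from h import *
s=get_state();print(s["ee_pos"],s["eef_rot"],s["contact_force"],s["clock"],s["grip_width"]);im=camera("wrist")
import json;json.dump({k:np.array(v).tolist() for k,v in s.items()},open("s1.json","w"))
cv2.imwrite("pics/w1.png",im);cv2.imwrite("pics/w1b.png",cv2.resize(im,(800,600),interpolation=cv2.INTER_CUBIC))
E
```

```text
clock: 0.78
ee_pos: [0.2616, -0.3628, 0.2313]
eef_rot: [[0.922, 0.387, 0.0], [0.387, -0.922, -0.0], [0.0, 0.0, -1.0]]
contact_force: [-0.0, -0.2, -0.6]
grip_width: 0.628
clock: 1.4
ee_pos: [0.3196, -0.243, 0.2313]
eef_rot: [[0.922, 0.387, 0.0], [0.387, -0.922, -0.0], [0.0, 0.0, -1.0]]
contact_force: [-0.4, -0.5, -0.1]
grip_width: 0.635
clock: 2.02
ee_pos: [0.3776, -0.1233, 0.2313]
eef_rot: [[0.922, 0.387, 0.0], [0.387, -0.922, -0.0], [0.0, 0.0, -1.0]]
contact_force: [0.1, -0.2, 0.2]
grip_width: 0.631
clock: 2.65
ee_pos: [0.4356, -0.0035, 0.2313]
eef_rot: [[0.922, 0.387, 0.0], [0.387, -0.922, -0.0], [0.0, 0.0, -1.0]]
contact_force: [-0.5, -0.6, 0.2]
grip_width: 0.631
clock: 3.28
ee_pos: [0.4809, 0.0247, 0.2309]
eef_rot: [[0.988, -0.157, 0.006], [-0.157, -0.985, 0.066], [-0.004, -0.066, -0.998]]
contact_force: [-0.6, 0.1, 0.2]
grip_width: 0.633
[0.48091901 0.02474568 0.2309478 ] [[ 0.98760458 -0.15683201  0.00639577]
 [-0.15691058 -0.98541218  0.06589307]
 [-0.00403167 -0.06607986 -0.99780619]] [-0.64572236  0.07059352  0.17273599] 3.275 0.6329824701366953
```

View pics/w1b.png

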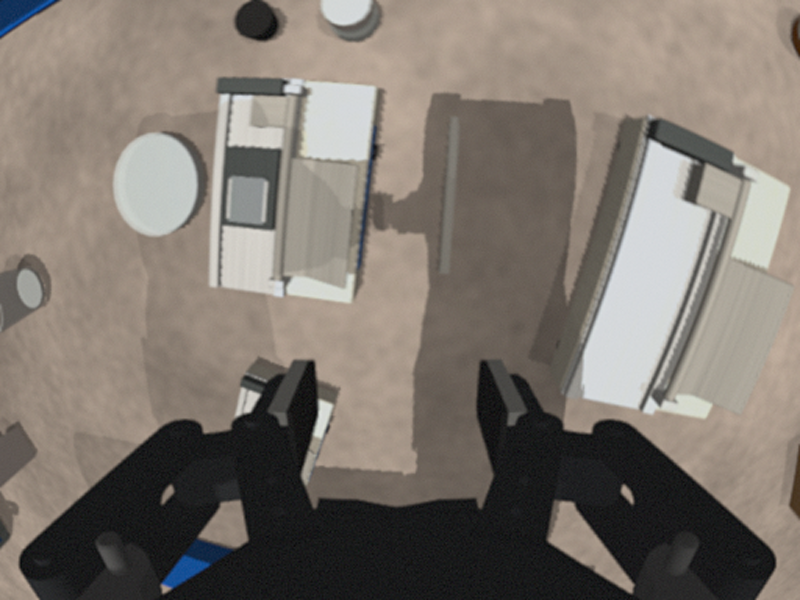

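Wrist view (800×600): the stage has corners (210,287), (354,302), (377,88) and its end stop edge at y≈93. The holder spans (224,228)–(277,149), the dish is at (157,184) and the tweezers at (450,195). The tool is short of the goal and slightly tilted.

Run:
```python
from h import *
import json
s=json.load(open("s1.json"))
q=lambda x,y:((x+.5)*.64-.5,(y+.5)*.64-.5)
px=[(354,302),(377,88),(210,287)];sp=[(-82.5,-59,38),(82.5,-59,38),(-82.5,59,44)]
W=[hit("wrist",q(*p),t[2]/1000,s) for p,t in zip(px,sp)]
a,o,e=fit(W,sp);print(np.degrees(a),o,e.round(1).tolist())
r=np.array([[np.cos(a),-np.sin(a)],[np.sin(a),np.cos(a)]])
for p,z in [((224,228),.05),((272,230),.05),((227,148),.05),((277,149),.05),((219,93),.054),((285,94),.054)]:
    print(((hit("wrist",q(*p),z,s)[:2]-o)@r*1000).round(1))
s=get_state();Rt=np.array(s["eef_rot"]);Rg=np.array([[r[0,0],-r[0,1],0],[r[1,0],-r[1,1],0],[0,0,-1]])
tg=np.r_[o+r@[-.055,-.004],.16];print(s["clock"],s["ee_pos"],"target",tg,"shift",Rt.T@(tg-s["ee_pos"])/.1,"rot",R.from_matrix(Rt.T@Rg).as_rotvec()/(np.pi/2))
```

```text
-15.7814412342176 [0.5487883  0.10925738] [[2.3, -0.4], [-2.5, 1.0], [0.2, -0.6]]
[-32.1  44.4]
[-29.9   5.4]
[28.  45.8]
[29.3  6.4]
[68.7 54.9]
[69.   3.4]
3.325 [0.47902654 0.02272745 0.23111373] target [0.49477358 0.12036643 0.16      ] shift [ 8.65081826e-04 -9.39806050e-01  7.74992917e-01] rot [-0.04191433  0.00547103  0.07175426]
```

```bash
python3 -m crank '[[0,-0.3,0.1,-0.02,0,0.03,54],[0,-0.6,0.3,-0.042,0.005,0.072,54],[0,-0.94,0.5,-0.042,0.005,0.072,54],[0,-0.94,0.6,-0.042,0.005,0.072,54],[0,-0.94,0.6,-0.042,0.005,0.072,54]]'
python3 - <<'E'
from h import *
import json
im=camera("wrist")
s=get_state();print(s["ee_pos"],s["eef_rot"],s["qd"],s["clock"])
im=camera("wrist")
json.dump({k:np.array(v).tolist() for k,v in s.items()},open("s2.json","w"))
cv2.imwrite("pics/w2.png",im);cv2.imwrite("pics/w2b.png",cv2.resize(im,(800,600),interpolation=cv2.INTER_CUBIC))
E
```

```text
clock: 3.95
ee_pos: [0.4737, 0.0057, 0.1811]
eef_rot: [[0.982, -0.187, 0.007], [-0.187, -0.981, 0.046], [-0.002, -0.046, -0.999]]
contact_force: [-0.4, 0.5, 0.2]
grip_width: 0.633
[0.47361377 0.00563914 0.18081458] [[ 0.98240463 -0.18665321  0.00645848]
 [-0.1867516  -0.98133408  0.045905  ]
 [-0.00223039 -0.04630342 -0.99892493]] [-0.05755774 -0.13639417  1.15843882  1.23642405 -0.0279468  -0.03433739] 4.0
```

View pics/w2b.png

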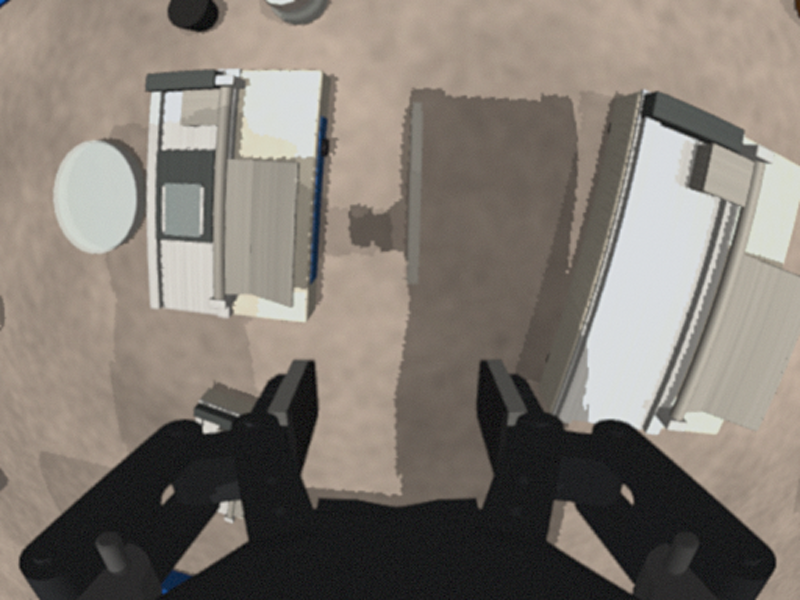

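The wrist view shows the same layout, with the stage now at upper left, (150–325, 70–320). The arm didn't go toward +y, so I'll check the joints for a limit.

Run:
```python
from h import *
import json
s=get_state();print(np.round(s["qpos"],1),s["ee_pos"])
print(np.round(json.load(open("s1.json"))["qpos"],1))
```

```text
[-10.8  11.2 -16.   62.9   2.7 179.9] [0.47373787 0.00561491 0.18128919]
[ -9.   10.6  -8.9  70.7   3.8 180. ]
```

Joint 6 hit its 180° limit, so I'll use the half-turned grasp (tool x = −stage x) instead.

```bash
cat >> h.py <<'E'
def go(tg,yaw,s=None):  # shift and turn fractions to an upright tool at tg with tool x at yaw (deg)
    s=s or get_state();Rt=np.array(s["eef_rot"]);a=np.radians(yaw);c,n=np.cos(a),np.sin(a)
    Rg=np.array([[c,n,0],[n,-c,0],[0,0,-1]])
    return (Rt.T@(np.array(tg)-s["ee_pos"])/.1).round(3),(R.from_matrix(Rt.T@Rg).as_rotvec()/(np.pi/2)).round(3)
E
python3 - <<'E'
from h import *
print(go([.5,.1,.2],36));s=get_state();print(np.degrees(np.arctan2(s["eef_rot"][1][0],s["eef_rot"][0][0])))
E
```

```text
(array([ 0.081, -0.984, -0.142]), array([-0.028, -0.011, -0.52 ]))
-10.764296108331122
```

```bash
python3 -m crank '[[0.02,-0.2,-0.1,-0.028,-0.011,-0.11,54],[0.04,-0.4,-0.2,-0.028,-0.011,-0.22,54],[0.06,-0.6,-0.2,-0.028,-0.011,-0.33,54],[0.08,-0.8,-0.2,-0.028,-0.011,-0.44,54],[0.08,-0.98,-0.2,-0.028,-0.011,-0.52,54]]' | head -3
for i in 1 2; do python3 -m crank '[[0,0,0,0,0,-0.118,54],[0,0,0,0,0,-0.236,54],[0,0,0,0,0,-0.354,54],[0,0,0,0,0,-0.472,54],[0,0,0,0,0,-0.58,54]]' | head -3; done
python3 - <<'E'
from h import *
print(go([.4948,.1204,.17],164.3),np.round(get_state()["qpos"],1))
E
```

```text
clock: 4.68
ee_pos: [0.5003, 0.1, 0.2065]
eef_rot: [[0.806, 0.592, 0.001], [0.592, -0.806, 0.0], [0.001, 0.0, -1.0]]
clock: 5.3
ee_pos: [0.5001, 0.0993, 0.2065]
eef_rot: [[0.025, 1.0, 0.001], [1.0, -0.025, 0.0], [0.0, 0.001, -1.0]]
clock: 5.92
ee_pos: [0.5002, 0.0993, 0.2065]
eef_rot: [[-0.775, 0.632, 0.001], [0.632, 0.775, 0.0], [-0.0, 0.001, -1.0]]
(array([0.175, 0.129, 0.365]), array([ 0.001,  0.   , -0.261])) [ 2.1 14.1 -8.1 67.8  0.  41.3]
```

```bash
python3 -m crank '[[0.06,0.04,0.1,0,0,-0.1,54],[0.12,0.08,0.2,0,0,-0.2,54],[0.175,0.129,0.3,0,0,-0.261,54],[0.175,0.129,0.3,0,0,-0.261,54],[0.175,0.129,0.3,0,0,-0.261,54]]' | head -3
python3 - <<'E'
from h import *
import json
s=get_state();print(s["ee_pos"],s["contact_force"],s["clock"])
im=camera("wrist")
json.dump({k:np.array(v).tolist() for k,v in s.items()},open("s3.json","w"))
cv2.imwrite("pics/w3.png",im);cv2.imwrite("pics/w3b.png",cv2.resize(im,(800,600),interpolation=cv2.INTER_CUBIC))
E
```

```text
clock: 6.55
ee_pos: [0.4949, 0.1202, 0.1766]
eef_rot: [[-0.96, 0.279, 0.001], [0.279, 0.96, 0.0], [-0.001, 0.001, -1.0]]
[0.49492554 0.12016201 0.17664538] [-0.45430365 -0.65650923  0.69777772] 6.55
```

View pics/w3b.png

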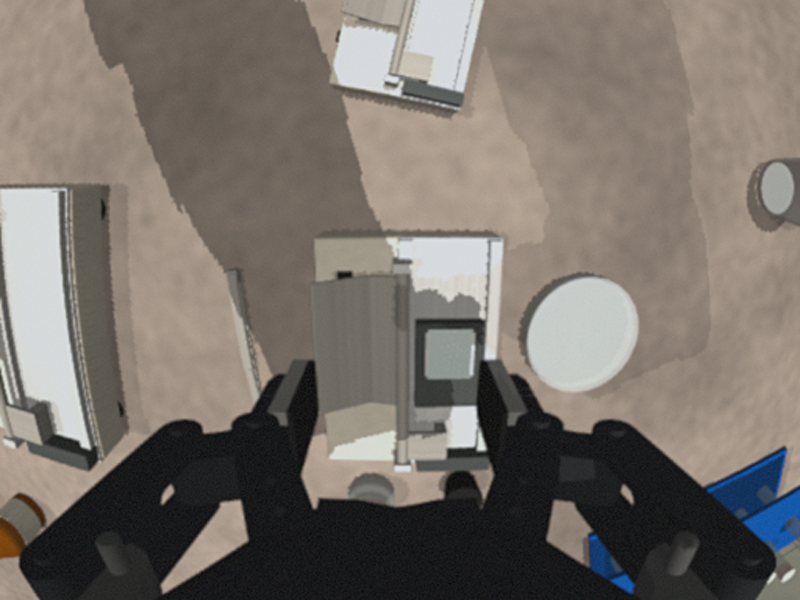

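Wrist view: stage corners are (315,237), (503,236) and (329,459). The holder spans (415–484, 320–406) and the fingertips are at (317,362) and (477,362).

Run:
```python
from h import *
import json
s=json.load(open("s3.json"))
q=lambda x,y:((x+.5)*.64-.5,(y+.5)*.64-.5)
px=[(315,237),(329,459),(503,236)];sp=[(-82.5,-59,38),(82.5,-59,38),(-82.5,59,44)]
W=[hit("wrist",q(*p),t[2]/1000,s) for p,t in zip(px,sp)]
a,o,e=fit(W,sp);print(np.degrees(a),o,e.round(1).tolist())
r=np.array([[np.cos(a),-np.sin(a)],[np.sin(a),np.cos(a)]])
f=lambda p,z:((hit("wrist",q(*p),z,s)[:2]-o)@r*1000).round(1)
for n,p,z in [("hold bl",(415,320),.05),("br",(484,320),.05),("fl",(416,406),.05),("fr",(483,403),.05),("stop",(416,459),.054),("stop",(487,457),.054),
 ("rail out",(490,240),.046),("bar out near (-60,-52,70)",(312,282),.07),("hinge post(-?,0,61)",(402,262),.061)]: print(n,f(p,z))
print("tcp",((np.array(s["ee_pos"][:2])-o)@r*1000).round(1))
# fingertip plane: separation of inner tip corners vs depth
Rt=np.array(s["eef_rot"])
for dz in (0,.005,.01,.015):
    z=s["ee_pos"][2]+dz
    print(dz,[(Rt.T@(hit("wrist",q(*p),z,s)-s["ee_pos"])*1000).round(1) for p in [(317,362),(302,362),(478,362),(494,362)]])
```

```text
-15.645187901746981 [0.5485277  0.11213381] [[1.0, 1.4], [-0.5, 0.1], [-0.5, -1.4]]
hold bl [-31.6   3.6]
br [-31.   46.5]
fl [28.9  4.5]
fr [28.  49.4]
stop [69.9  4.7]
stop [70.3 54.8]
rail out [-80.4  49. ]
bar out near (-60,-52,70) [-61.6 -54.7]
hinge post(-?,0,61) [-70.3  -4.2]
tcp [-53.8  -6.7]
0 [array([  7.1, -27.6,  -0. ]), array([  7. , -32.8,  -0. ]), array([ 7.1, 26.9,  0. ]), array([ 7. , 32.5,  0. ])]
0.005 [array([  9.4, -26.6,  -5. ]), array([  9.3, -31.7,  -5. ]), array([ 9.4, 25.9, -5. ]), array([ 9.3, 31.3, -5. ])]
0.01 [array([ 11.7, -25.7, -10. ]), array([ 11.6, -30.5, -10. ]), array([ 11.7,  25. , -10. ]), array([ 11.5,  30.2, -10. ])]
0.015 [array([ 14. , -24.7, -15. ]), array([ 13.9, -29.4, -15. ]), array([ 13.9,  24. , -15. ]), array([ 13.8,  29. , -15. ])]
```

```bash
python3 -m crank '[[-0.02,-0.01,0.25,0,0,-0.006,64],[-0.048,-0.013,0.5,0,0,-0.006,64],[-0.048,-0.013,0.75,0,0,-0.006,64],[-0.048,-0.013,0.95,0,0,-0.006,64],[-0.048,-0.013,0.95,0,0,-0.006,64]]'
python3 - <<'E'
from h import *
import json
s=get_state();print(s["ee_pos"],s["contact_force"],s["clock"])
im=camera("wrist")
json.dump({k:np.array(v).tolist() for k,v in s.items()},open("s4.json","w"))
cv2.imwrite("pics/w4.png",im);cv2.imwrite("pics/w4b.png",cv2.resize(im,(800,600),interpolation=cv2.INTER_CUBIC))
E
```

```text
clock: 7.22
ee_pos: [0.4984, 0.1175, 0.0806]
eef_rot: [[-0.963, 0.269, -0.001], [0.269, 0.963, 0.0], [0.001, -0.0, -1.0]]
contact_force: [1.2, -0.4, 0.4]
grip_width: 0.75
[0.49840352 0.11745002 0.08055761] [ 1.16533232 -0.39489445  0.44006291] 7.225
```

View pics/w4b.png

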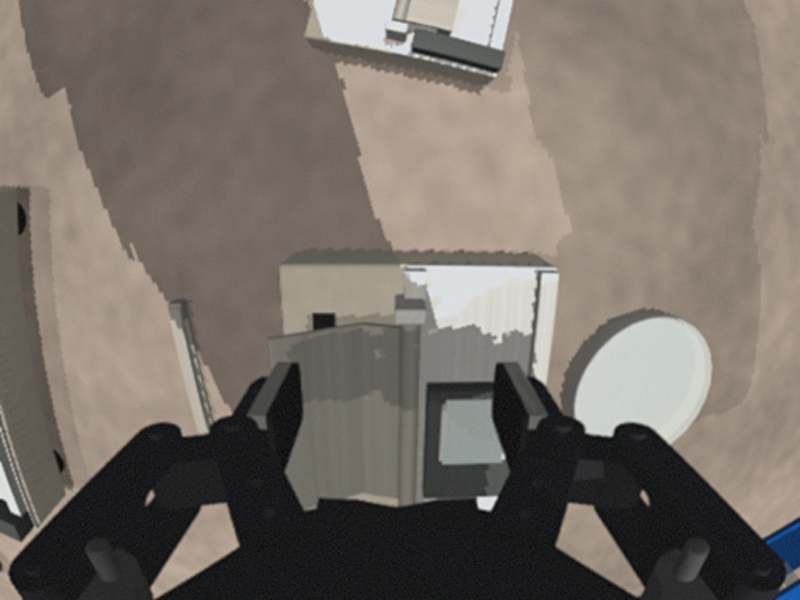

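Wrist view: fingertips straddle the hinge (x≈410). The left tip (270–300,365) is over the thumb bar and the right tip (495–520,365) is over the track. The holder back edge is at row 383. I'll check the numbers before descending.

Run:
```python
from h import *
import json
s=json.load(open("s4.json"));Rt=np.array(s["eef_rot"])
q=lambda x,y:((x+.5)*.64-.5,(y+.5)*.64-.5)
f=lambda p,z:(Rt.T@(hit("wrist",q(*p),z,s)-s["ee_pos"])*1000*[-1,1,1]).round(1)
print("(stage-x,y rel. to tcp)")
for n,p,z in [("hold bl",(427,383),.05),("back mid",(480,383),.05),("corner -82.5,-59,38",(281,263),.038),("corner -82.5,+59",(558,268),.044),("post (0,61)",(396,312),.061),("post r",(425,312),.061),("rail in 53.5 z46",(534,290),.046),("bar corner -60,-52,70",(269,339),.070)]: print(n,f(p,z))
for dz in (.005,.008,.011): print(dz,[f(p,s["ee_pos"][2]+dz) for p in [(302,364),(280,364),(495,364),(518,364)]])
```

```text
(stage-x,y rel. to tcp)
hold bl [16.2 11.9 30.5]
back mid [16.6 34.3 30.5]
corner -82.5,-59,38 [-32.2 -48.7  42.6]
corner -82.5,+59 [-31.6  65.6  36.6]
post (0,61) [-18.5  -0.9  19.6]
post r [-18.5   9.8  19.6]
rail in 53.5 z46 [-22.8  55.2  34.6]
bar corner -60,-52,70 [-11.1 -46.9  10.6]
0.005 [array([ -8.6, -31.7,  -5. ]), array([ -8.4, -39.3,  -5. ]), array([-8.5, 31.7, -5. ]), array([-8.3, 39.6, -5. ])]
0.008 [array([-10. , -31.1,  -8. ]), array([ -9.8, -38.4,  -8. ]), array([-9.9, 31. , -8. ]), array([-9.7, 38.7, -8. ])]
0.011 [array([-11.4, -30.4, -11. ]), array([-11.2, -37.6, -11. ]), array([-11.3,  30.3, -11. ]), array([-11.1,  37.9, -11. ])]
```

```bash
python3 -m crank '[[0,0,0.1,0,0,0,64],[0,0,0.2,0,0,0,64],[0,0,0.27,0,0,0,64],[0,0,0.33,0,0,0,64],[0,0,0.36,0,0,0,64]]' | sed -n '1,2p;4p'; python3 -m crank '[[0,0,0.01,0,0,0,64],[0,0,0.02,0,0,0,64],[0,0,0.03,0,0,0,64],[0,0,0.04,0,0,0,64],[0,0,0.04,0,0,0,64]]' | sed -n '1,2p;4p'
```

```text
clock: 7.9
ee_pos: [0.4989, 0.1178, 0.0449]
contact_force: [-0.6, 0.9, 4.0]
clock: 8.52
ee_pos: [0.4991, 0.1178, 0.0412]
contact_force: [0.6, 3.2, 4.8]
```

```bash
python3 -m crank '[[0,0,0.01,0,0,0,64],[0,0,0.02,0,0,0,64],[0,0,0.03,0,0,0,64],[0,0,0.04,0,0,0,64],[0,0,0.04,0,0,0,64]]' | sed -n '1,2p;4p'; python3 -m crank '[[0,0,0.01,0,0,0,64],[0,0,0.02,0,0,0,64],[0,0,0.02,0,0,0,64],[0,0,0.02,0,0,0,64],[0,0,0.02,0,0,0,64]]' | sed -n '1,2p;4p'
python3 - <<'E'
from h import *
im=camera("wrist");im2=camera("side")
a=cv2.resize(im[150:384,120:400],(560,468));b=cv2.resize(im2[200:290,190:270],(240,270),interpolation=cv2.INTER_CUBIC)
c=np.zeros((468,800,3),np.uint8);c[:,:560]=a;c[:270,560:]=b
cv2.imwrite("pics/w5.png",c)
E
```

```text
clock: 9.15
ee_pos: [0.4991, 0.1177, 0.0371]
contact_force: [0.8, 4.2, 5.6]
clock: 9.78
ee_pos: [0.4993, 0.1178, 0.036]
contact_force: [-3.4, 5.6, 22.0]
```

View pics/w5.png

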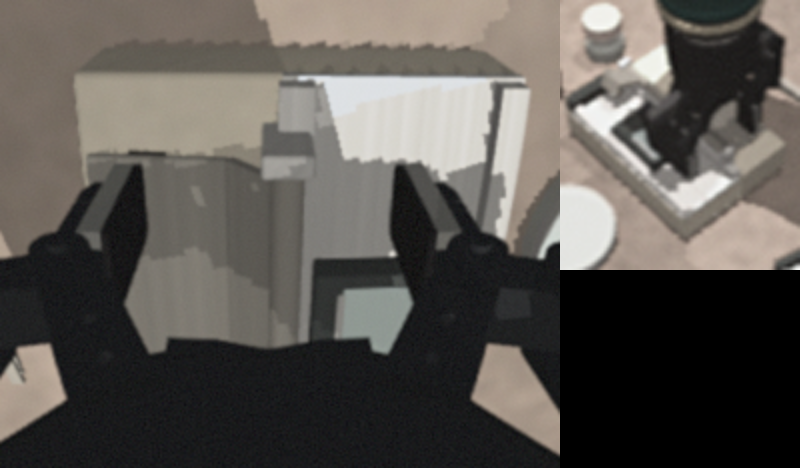

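Bar is on its stop (22 N) and level. The side view shows the toe raised. The right tip (395–440,170–250) is behind the holder with its edge at row 260. Next I'll ease the load slightly and push along −tool x.

```bash
python3 -m crank '[[0,0,-0.006,0,0,0,64],[-0.04,0,-0.006,0,0,0,64],[-0.08,0,-0.006,0,0,0,64],[-0.12,0,-0.006,0,0,0,64],[-0.16,0,-0.006,0,0,0,64]]' | sed -n '1,2p;4p'; python3 -m crank '[[-0.05,0,0,0,0,0,64],[-0.1,0,0,0,0,0,64],[-0.15,0,0,0,0,0,64],[-0.2,0,0,0,0,0,64],[-0.24,0,0,0,0,0,64]]' | sed -n '1,2p;4p'
```

```text
clock: 10.5
ee_pos: [0.5124, 0.1133, 0.0359]
contact_force: [-14.4, 4.3, 24.3]
clock: 11.12
ee_pos: [0.5355, 0.1068, 0.036]
contact_force: [-12.2, 4.2, 25.7]
```

```bash
python3 -m crank '[[-0.02,0,-0.005,0,0,0,64],[-0.04,0,-0.005,0,0,0,64],[-0.06,0,-0.005,0,0,0,64],[-0.06,0,-0.005,0,0,0,64],[-0.06,0,-0.005,0,0,0,64]]' | sed -n '1,2p;4p'; python3 -m crank '[[-0.01,0,0,0,0,0,64],[-0.02,0,0,0,0,0,64],[-0.03,0,0,0,0,0,64],[-0.03,0,0,0,0,0,64],[-0.03,0,0,0,0,0,64]]' | sed -n '1,2p;4p'
```

```text
clock: 11.75
ee_pos: [0.5416, 0.1052, 0.0363]
contact_force: [-9.7, 2.0, 17.3]
clock: 12.38
ee_pos: [0.5443, 0.1044, 0.0363]
contact_force: [-11.1, 2.2, 18.2]
```

```bash
for i in 1 2; do python3 -m crank '[[-0.007,0,0,0,0,0,64],[-0.014,0,0,0,0,0,64],[-0.02,0,0,0,0,0,64],[-0.02,0,0,0,0,0,64],[-0.02,0,0,0,0,0,64]]' | sed -n '1,2p;4p'; done
```

```text
clock: 13.0
ee_pos: [0.5457, 0.104, 0.0362]
contact_force: [-12.9, 4.0, 21.1]
clock: 13.62
ee_pos: [0.5458, 0.104, 0.0361]
contact_force: [-22.8, 6.7, 28.0]
```

It stopped after 48.5 mm (48 expected) and axial force rose by 10 N, so the holder is home. Now I'll back the tip off a little with the bar still held, then lift slowly.

```bash
python3 -m crank '[[0.02,0,-0.002,0,0,0,64],[0.04,0,-0.003,0,0,0,64],[0.06,0,-0.004,0,0,0,64],[0.07,0,-0.005,0,0,0,64],[0.07,0,-0.005,0,0,0,64]]' | sed -n '1,2p;4p'
python3 - <<'E'
from h import *
import json
s=get_state();json.dump({k:np.array(v).tolist() for k,v in s.items()},open("s6.json","w"))
im=camera("wrist");cv2.imwrite("pics/w6.png",im);im2=camera("side")
a=cv2.resize(im[150:384,120:400],(560,468));b=cv2.resize(im2[200:290,190:270],(240,270),interpolation=cv2.INTER_CUBIC)
c=np.zeros((468,800,3),np.uint8);c[:,:560]=a;c[:270,560:]=b
cv2.imwrite("pics/w6b.png",c)
E
```

```text
clock: 14.25
ee_pos: [0.5435, 0.1049, 0.0368]
contact_force: [2.3, -2.2, 6.2]
```

View pics/w6b.png

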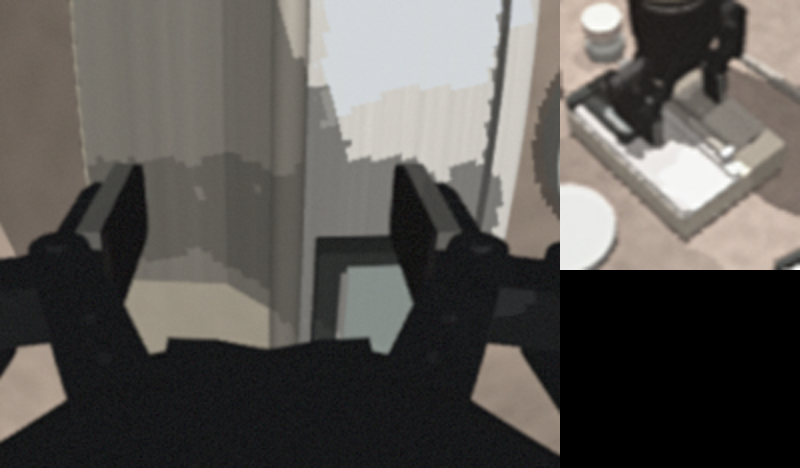

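The holder's back edge (row 238) is now just clear of the right tip, the bar is still down and the holder is at the stop end. Now lifting.

```bash
python3 -m crank '[[0.01,0,-0.03,0,0,0,64],[0.01,0,-0.07,0,0,0,64],[0.01,0,-0.11,0,0,0,64],[0.01,0,-0.15,0,0,0,64],[0.01,0,-0.2,0,0,0,64]]' | sed -n '1,2p;4p'
python3 -m crank '[[0,0,-0.1,0,0,0,64],[0,0,-0.3,0,0,0,64],[0,0,-0.5,0,0,0,64],[0,0,-0.75,0,0,0,64],[0,0,-1,0,0,0,64]]' | sed -n '1,2p;4p'
python3 -m crank '[[0.2,0,0,0,0,0,64],[0.4,0,-0.1,0,0,0,64],[0.6,0,-0.2,0,0,0,64],[0.7,0,-0.2,0,0,0,64],[0.7,0,-0.2,0,0,0,64]]' | sed -n '1,2p;4p'
python3 - <<'E'
from h import *
import json
s=get_state();json.dump({k:np.array(v).tolist() for k,v in s.items()},open("s7.json","w"))
im=camera("wrist");cv2.imwrite("pics/w7.png",im);im2=camera("side");im3=camera("top");cv2.imwrite("pics/side7.png",im2);cv2.imwrite("pics/top7.png",im3)
a=cv2.resize(im[180:384,150:400],(500,408));b=cv2.resize(im2[200:290,180:280],(300,270),interpolation=cv2.INTER_CUBIC)
c=np.zeros((600,800,3),np.uint8);c[:408,:500]=a;c[:270,500:]=b;c[280:580,500:]=cv2.resize(im3[130:230,170:270],(300,300))
cv2.imwrite("pics/w7b.png",c)
E
```

```text
clock: 14.98
ee_pos: [0.542, 0.1057, 0.0569]
contact_force: [-0.4, 0.7, -0.1]
clock: 15.6
ee_pos: [0.5421, 0.1056, 0.1581]
contact_force: [0.2, -0.1, 0.1]
clock: 16.23
ee_pos: [0.4743, 0.1246, 0.1769]
contact_force: [-0.0, -0.3, -1.0]
```

View pics/w7b.png

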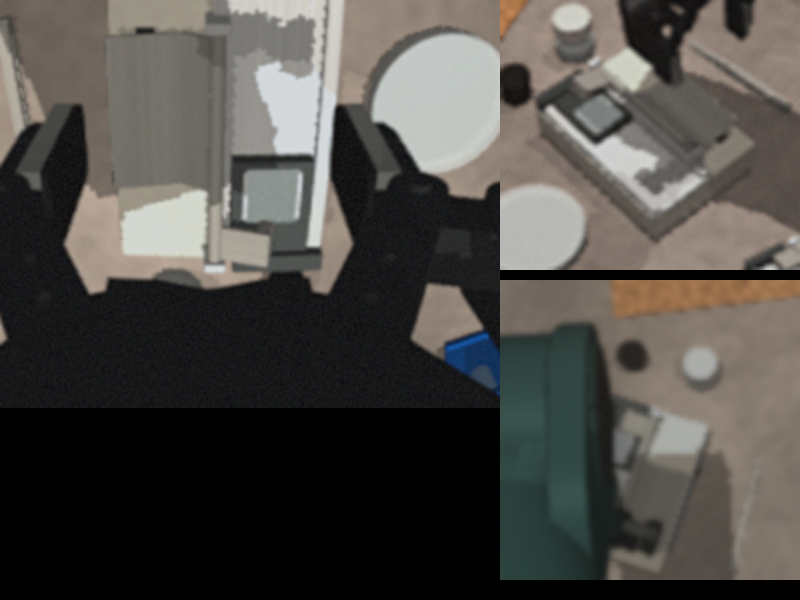

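Holder sits at the stop with the toe resting on it (crop 225–270,230–265), and the bystanders haven't moved. Quick numeric check of the back edge, then hand in.

Run:
```python
from h import *
import json
s=json.load(open("s7.json"));a=np.radians(-15.65);r=np.array([[np.cos(a),-np.sin(a)],[np.sin(a),np.cos(a)]]);o=np.array([.5476,.1087])
f=lambda p,z:((hit("wrist",(150+p[0]/2-.25,180+p[1]/2-.25),z,s)[:2]-o)@r*1000).round(1)
print("back",f((233,156),.05),f((313,156),.05),"front/stop",f((305,250),.05), "stop top edge",f((318,249),.054))
im=cv2.imread("pics/w7.png");col=im[255:312,300].astype(int).sum(1);print(col.tolist())
A=cv2.imread("pics/side0.png").astype(int);B=cv2.imread("pics/side7.png").astype(int)
for n,(x,y,w,h) in dict(dish=(168,260,45,35),stopper=(176,218,16,18),jar=(195,200,18,22),tweez=(248,212,32,26),beaker=(130,335,36,42)).items(): print(n,abs(A-B)[y:y+h,x:x+w].mean().round(1))
s=get_state();print(s["clock"],np.round(s["contact_force"],1))
```

```text
back [5.5 7.9] [ 6.2 49.8] front/stop [69.1 50.5] stop top edge [65.6 57.1]
[645, 522, 295, 131, 93, 130, 212, 250, 252, 272, 352, 488, 592, 609, 604, 597, 583, 581, 575, 564, 555, 507, 481, 464, 466, 432, 406, 387, 348, 311, 307, 319, 306, 272, 248, 233, 241, 251, 243, 249, 247, 240, 248, 245, 244, 244, 243, 246, 253, 234, 163, 119, 160, 234, 254, 251, 243]
dish 6.8
stopper 3.6
jar 4.9
tweez 16.1
beaker 5.1
16.375 [0.4 0.4 0.1]
```

```bash
python3 -c "
from rig import *
print(job_done())"
```

```text
the job is handed in; nothing more can be done
None
```

The slide holder is loaded in the middle-sized stage, with the clip down on it and the hand clear. I handed the job in at about 16.4 s of the 29 s allowed.

**What I did:**
- One fingertip pressed the thumb bar down onto its stop and held it there.
- The other fingertip pushed the holder along the track to the end stop.
- I then backed that tip off about 2 mm with the bar still down, lifted slowly so the clip came down on the holder, and moved away.

**Checks that held:**
- **Holder home:** the push stopped after 48.5 mm (48 mm expected), and the force along the track rose by about 10 N. The last wrist picture shows no gap I could see at the stop.
- **Clip:** the toe is resting on the holder.
- **Forces:** I saw at most about 37 N at the wrist while pressing and pushing. The last reading was 0.6 N or less, with nothing touched.
- **Bystanders:** the dish, stopper, jar and tweezers look unmoved around the stage. The beaker's patch of the side picture hardly changed. I didn't compare the reagent and wash bottles, which were well away from the work.

**Checks that disagreed:**
- **Back-edge position:** the last measurement read about 4 mm short of where it should be (about 6 mm against 10). The stop's edge read 4.4 mm short in the same picture, so relative to the stop the holder is home to within about 1 mm.
- **Tweezers:** the picture comparison there changed more than elsewhere. I put that down to the arm's shadow, since they lie in the same place.
- **First approach:** it ran joint 6 up to its 180° range limit, where it was held. I carried on with the gripper turned half round.

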